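# Hold a washer drive's idler arm wound to its stop for belt fitting

### The job

Two washing-machine drive units stand on the service counter, and only the one with the grooved pulley wheel on its motor shaft is ready for its belt (the other has just a thin washer there). With the gripper, swing that unit's spring-loaded idler arm, the one with the roller, away from the pulley until it is firmly against its stop pin, and hold it there: the program finishes while the gripper is still holding the arm at the stop. Leave the other unit's arm, the pulley, the washer and everything else on the counter alone.

Things in the scene. Friction and masses are not known exactly. Their poses are not given: they have to be found in the camera images.
- unit_left: fixed drive unit on the counter at the robot's left (y > 0): round motor housing (diameter 140, height 60) under a grey steel plate 220 (x) by 200 (y), its top 68 above the counter, on four legs. Origin: centre of the underside; x, y along the plate edges, z up. In this frame (mm): motor shaft at (70, 60), arm pivot at (50, -60). The units are alike
- idler_left (a joint): swing of unit_left's idler arm about its upright pivot, rad: 0 = rest, arm pointing 135 deg counterclockwise from the unit's x, roller nearest the shaft; grows counterclockwise seen from above (roller leaves the shaft) to 0.873 = firm against the stop pin, arm at 185 deg. A spring returns it to 0: 0.25 N m at rest, 0.78 N m at the stop (2.5 N and 8 N at the roller)
- pivot_left (a point): top of the upright pivot of unit_left's idler arm, on the pivot axis, 94 above the counter. The arm is a flat steel bar 22 wide, 8 thick, z 80 to 88 above the counter, with the roller's axis 100 from the pivot
- tip_left (a point): middle of the grey roller on the arm of unit_left, on its upright axis, 105 above the counter. Roller: diameter 34, z 90 to 120 above the counter, bolt head of diameter 14 up to z 124; it spins freely on the arm and can be pinched or pushed from above; some 55 free between it and the pulley at rest
- shaft_left (a point): foot of the motor shaft of unit_left, on its axis, 74 above the counter, on a boss of diameter 26; shaft upright, diameter 10, top 112 above the counter
- pin_left (a point): top of the upright stop pin of unit_left, diameter 10, 92 above the counter, 48 from the arm's pivot; the side of the arm meets it at the end of its swing
- unit_right: fixed drive unit on the counter at the robot's right (y < 0): round motor housing (diameter 140, height 60) under a grey steel plate 220 (x) by 200 (y), its top 68 above the counter, on four legs. Origin: centre of the underside; x, y along the plate edges, z up. In this frame (mm): motor shaft at (70, 60), arm pivot at (50, -60). The units are alike
- idler_right (a joint): swing of unit_right's idler arm about its upright pivot, rad: 0 = rest, arm pointing 135 deg counterclockwise from the unit's x, roller nearest the shaft; grows counterclockwise seen from above (roller leaves the shaft) to 0.873 = firm against the stop pin, arm at 185 deg. A spring returns it to 0: 0.25 N m at rest, 0.78 N m at the stop (2.5 N and 8 N at the roller)
- pivot_right (a point): top of the upright pivot of unit_right's idler arm, on the pivot axis, 94 above the counter. The arm is a flat steel bar 22 wide, 8 thick, z 80 to 88 above the counter, with the roller's axis 100 from the pivot
- tip_right (a point): middle of the grey roller on the arm of unit_right, on its upright axis, 105 above the counter. Roller: diameter 34, z 90 to 120 above the counter, bolt head of diameter 14 up to z 124; it spins freely on the arm and can be pinched or pushed from above; some 55 free between it and the pulley at rest
- shaft_right (a point): foot of the motor shaft of unit_right, on its axis, 74 above the counter, on a boss of diameter 26; shaft upright, diameter 10, top 112 above the counter
- pin_right (a point): top of the upright stop pin of unit_right, diameter 10, 92 above the counter, 48 from the arm's pivot; the side of the arm meets it at the end of its swing
- pulley: grooved aluminium pulley wheel, diameter 56, height 24, sitting loosely on the motor shaft of one of the two units (which one varies). Origin: centre of its underside, 74 above the counter
- washer: thin aluminium washer, diameter 32, 6 thick, sitting loosely on the motor shaft of the other unit. Origin: centre of its underside, 74 above the counter
- socket: loose steel socket, diameter 20, height 26, standing on the plate of unit_left in the corner away from shaft and pivot; origin at centre of underside. Bystander
- bearing: loose steel bearing ring, outer diameter 26, height 10, lying on the plate of unit_right in the corner away from shaft and pivot; origin at centre of underside. Bystander
- screwdriver: screwdriver lying on the counter between the two units, about along x; origin under its middle. Bystander
- spanner: steel spanner lying on the counter in front of the right unit, about along y; origin under its middle. Bystander
- oil: white oil bottle, diameter 56, height 150, standing on the counter at the far left; origin at centre of underside. Bystander
- cup: small aluminium bowl, rim diameter 80, height 50, on the counter at the left; origin at centre of underside. Bystander
- jar: clear jar with steel cap, diameter 70, height 80, on the counter at the right; origin at centre of underside. Bystander
There are look-alikes about, which are no part of the job. Leave any black look-alike of the pulley alone.

How it is judged:
By the outcome, as a careful person would: the job done as asked, in the order asked, and still so for the second after the job is handed in, while the arm keeps its last pose, push and grip.
It also fails if it takes over 29 s, if anything falls off the work surface, if the arm or the gripper's body presses on something with over 40 N, if the wrist force passes 120 N, or if a joint passes its speed limit or range.

### The arm

A 7-joint arm with a two-finger parallel gripper is mounted at the origin on the work surface. World frame = base frame: x ahead of the robot, y to its left, z up, the work surface at z = 0. Lengths are in m, angles in rad, forces in N, time in s.
With the tool pointing down it reaches from about 0.35 to 0.775 m from the base axis. Payload 3.1 kg.
Tool frame: the origin (TCP) lies on the centre line of the jaws, within the pads' length; the fingertips stand 8 mm ahead of it and the grasp point (between the pads) lies 11 mm behind it; z points along the fingers, y is the line along which they close (so a half turn about z gives the same grasp; the last joint's range is limited). The gripper opens to 85 mm and grips with 20 to 120 N. Pads are 22 mm wide; open, the fingers measure 114 mm over their backs; the gripper's body (76 mm by 85 mm) begins 54 mm behind the grasp point. The pads swing forward as they close: fully open they stand 13 mm farther back than shut.
Start: joints at [-1.204, 0.311, 0.014, 1.512, -0.004, 1.319, -0.027], TCP at [0.219, 0.505, 0.239] pointing down, gripper open.
Joint ranges: [-2.7, 2.7], [-0.3, 1.91], [-1.27, 1.3], [0.12, 2.57], [-1.44, 4.58], [0.2, 2.03], [-3.05, 3.05]. Speed limits (rad/s): [2.79, 2.79, 3.14, 3.14, 3.14, 3.14, 3.14].

### API

Orientations are given as [roll, pitch, yaw] about the fixed x, y, z axes, in that order (R = Rz(yaw) Ry(pitch) Rx(roll)).
In Python, from bench import manip gives the robot as it stands. The module is installed in compiled form; this text tells all that it offers.
- The arm moves only by the shell command python3 -m jog 'ROWS' [FORCE]. ROWS is JSON, a list of rows, each a list of 5 numbers: the opening, from 0 (shut) to 1 (fully open), then the shift along the world's x, y, z normalised to -1 to 1, where 1 is 300 mm, then the turn about the world's z normalised to -1 to 1, where 1 is 30 degrees. In form: [[grip, dx, dy, dz, turn], ...]. A call has 1 to 12 rows; each row is the pose to reach, as a shift and turn from the pose commanded when the call began; what a row does not reach only later rows make up. A row lasts 1/8 s, in which the tool goes at most 62.5 mm and 10.7 degrees, less where a joint would pass 70% of its speed; a pose out of reach is approached as far as the arm can. A call with a number of a shift or a turn outside -1 to 1 is refused whole. A call with a gripper value outside its range is refused whole. The fingers move at their own pace and stop on an object; FORCE is the grip in N (left out, the last holds). Time passes only in rows, so rows that repeat a pose let the fingers close. It gives the time, the measured TCP pose, the force, the opening and the grip force at its end, in the units of the state.
- manip.observe(): the state, without advancing time (a new reading comes with each control period).
- manip.grab_frame(name): name is "scene" or "top" or "wrist"; returns (picture, depth): 420x560x3 uint8, blue, green, red; 420x560 float32, m along the optical axis (not along the pixel's ray), 0 where there is no reading.
- manip.camera_info(name): a dict with "intrinsics" (3x3 intrinsics, pixels), "k1" (the pictures are not rectified: a ray, as slopes to the right and down, at radius r is drawn at 1 + k1 r^2 times it, then the intrinsics apply), "rvec" (rotation vector, rad) and "tvec" (3), from world to camera coordinates, as OpenCV has them. Camera axes: x right, y down, z forward; pixel columns grow to the right and rows downward; lengths in m; the calibration is good to about 2 mm. A picture is of the moment at which its call begins: read the wrist's pose just before it. camera_info takes no time and is no camera call; for the wrist camera it gives the pose at the moment of the call.
- manip.sign_off(): hands the job in; it is judged then, once.
The state is a dict: "time": time; "joints": joint angles; "qd": joint speeds; "joint_torque": joint torques, N m; "tool_pos": TCP position; "ee_rot": TCP orientation; "ft_force": force on the tool from outside, world axes, zero at the start; "torque": the same for the moment, N m; "grip_width": opening from 0.0 (shut) to 1.0 (fully open); "grip_force": force on a finger pad.
Only numpy, scipy, OpenCV 4.12 (cv2) and the standard library are available. Lean on these libraries where they do the work, as an engineer would, in place of code of your own. Each camera call takes 0.05 s, during which the arm holds its last target. There are 200 camera calls.

## Working session

There is one attempt and no reset: what is moved stays moved. The work goes in short steps, Python scripts to look and compute and a shell command to move; the robot and the scene stay as the last step left them, time stands still between calls to the robot, and variables do not carry over. Pictures are saved under pics/ and viewed, at most 10 in all, crops included, and the job is handed in when it is done.

```bash
mkdir -p pics
cat > h.py <<'E'
import numpy as np, cv2
from bench import manip
def snap(n,f):
    ci=manip.camera_info(n); im,d=manip.grab_frame(n); cv2.imwrite(f'pics/{f}.png',im); np.savez(f'pics/{f}.npz',im=im,d=d,K=ci['intrinsics'],k1=ci['k1'],r=ci['rvec'],t=ci['tvec']); return im,d
def ray(f,u,v):
    z=np.load(f'pics/{f}.npz');K=z['K'];k=float(z['k1'])
    p=cv2.undistortPoints(np.array([[[u,v]]],float),K,np.array([k,0,0,0.])).ravel()
    R=cv2.Rodrigues(z['r'])[0];o=-R.T@z['t'].ravel();d=R.T@np.array([p[0],p[1],1]);return o,d
def atz(f,u,v,h):
    o,d=ray(f,u,v);return o+d*(h-o[2])/d[2]
def dep(f,u,v):
    z=np.load(f'pics/{f}.npz');o,d=ray(f,u,v);return o+d*z['d'][int(round(v)),int(round(u))]
E
python3 - <<'E'
from h import *
for n in('top','scene'): snap(n,n+'0')
print(manip.observe()['tool_pos'],manip.observe()['ee_rot'],manip.observe()['time'])
E
```

```text
[0.21838147 0.50409938 0.23833054] [-3.13948730e+00  1.10539630e-04  2.73284301e+00] 0.1
```

View pics/top0.png

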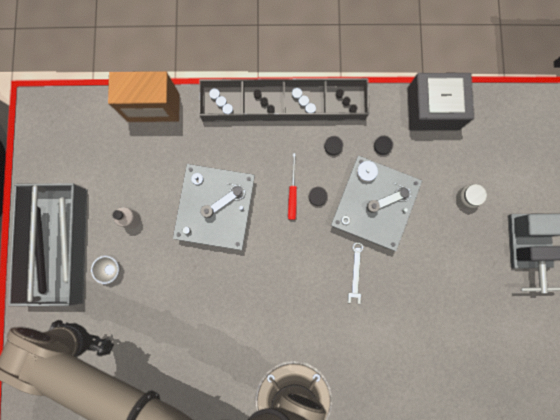

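View pics/scene0.png

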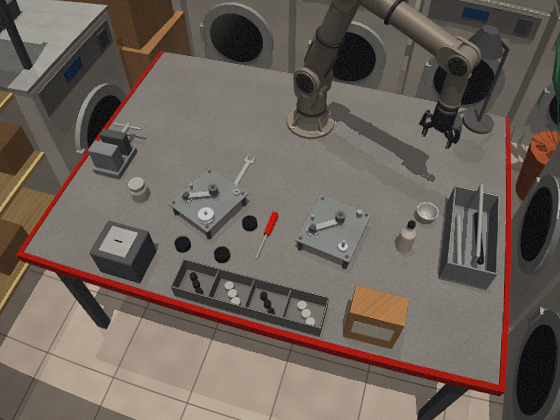

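The top view puts the large aluminium pulley on the right unit at about (368,171), and the thin washer on the left unit at about (197,179). The right unit's roller is near (373,206) and its pivot near (404,194). I'll enlarge both views.

Run:
```python
from h import *
a=cv2.imread('pics/top0.png')[150:260,320:430];b=cv2.imread('pics/scene0.png')[160:245,160:260]
a=cv2.resize(a,(440,440),interpolation=cv2.INTER_CUBIC);b=cv2.resize(b,(340,289),interpolation=cv2.INTER_CUBIC)
b=cv2.copyMakeBorder(b,0,151,0,0,cv2.BORDER_CONSTANT);cv2.imwrite('pics/c1.png',np.hstack([a,b]))
```

```text
(no output)
```

View pics/c1.png

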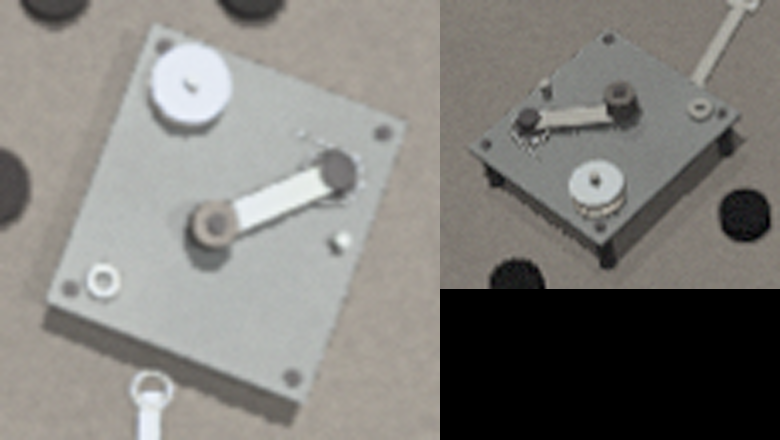

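The crops show the right unit with the grooved pulley. In top-view pixels: roller bolt (374.2,205.7), pivot (404.5,192.5), shaft top (367.5,171.3), pin (405.2,210). In the scene view: roller (213.2,187), pivot (186,194.7).

Run:
```python
from h import *
def tri(a,b):
    (o1,d1),(o2,d2)=ray('top0',*a),ray('scene0',*b)
    s=np.linalg.lstsq(np.c_[d1,-d2],o2-o1,rcond=None)[0];p,q=o1+s[0]*d1,o2+s[1]*d2
    return ((p+q)/2).round(4),np.linalg.norm(p-q).round(4)
print('roller',tri((374.2,205.7),(213.2,186.8)),atz('top0',374.2,205.7,.124),dep('top0',374.2,205.7))
print('pivot',tri((404.5,192.5),(185.9,194.7)),atz('top0',404.5,192.5,.094))
print('shaft',tri((367.5,171.3),(205.6,213)),atz('top0',367.5,171.3,.112))
print('pin',atz('top0',405.2,210,.092))
print('spanner',atz('top0',358,247,.005),'cup',atz('scene0',213.2,186.8,.124))
```

```text
roller (array([ 0.5446, -0.2274,  0.1139]), np.float64(0.0057)) [ 0.54425408 -0.22841855  0.124     ] [ 0.54386923 -0.22783664  0.12729711]
pivot (array([ 0.5854, -0.3213,  0.0843]), np.float64(0.0042)) [ 0.58468017 -0.32108484  0.094     ]
shaft (array([ 0.6465, -0.217 ,  0.0923]), np.float64(0.0018)) [ 0.64314322 -0.21463546  0.112     ]
pin [ 0.53499948 -0.32166505  0.092     ]
spanner [ 0.43555113 -0.19767103  0.005     ] cup [ 0.55159449 -0.22039622  0.124     ]
```

The right unit's arm measures about 113.6° at rest, so the unit's yaw is about -21° and the stop angle is about 164.5°. That puts the roller near (0.4885,-0.2945) at the stop. I'll pinch the roller from above and carry it along the arc, moving high over it first.

```bash
python3 -m jog '[[1,0.1,-0.15,0,-0.1],[1,0.2,-0.33,0,-0.2],[1,0.33,-0.5,0,-0.35],[1,0.45,-0.67,0,-0.5],[1,0.55,-0.83,0,-0.6],[1,0.6,-1,0,-0.73],[1,0.6,-1,0,-0.73]]'; python3 -m jog '[[1,0.07,-0.17,0,0],[1,0.14,-0.34,0,0],[1,0.21,-0.51,0,0],[1,0.28,-0.68,0,0],[1,0.35,-0.85,0,0],[1,0.42,-1,0,0],[1,0.42,-1,0,0],[1,0.42,-1,0,0]]'
```

```text
time: 0.98
tool_pos: [0.4002, 0.1992, 0.2392]
ee_rot: [-3.14, 0.002, 2.34]
ft_force: [-0.6, 0.6, 0.4]
grip_width: 0.998
grip_force: 0.0
time: 1.98
tool_pos: [0.5245, -0.0936, 0.2386]
ee_rot: [3.142, -0.002, 2.352]
ft_force: [-0.9, 1.2, -0.7]
grip_width: 1.001
grip_force: 0.0
```

```bash
python3 - <<'E'
from h import *
snap('wrist','w1')
E
python3 -m jog '[[1,0.03,-0.17,0,0],[1,0.06,-0.33,0,0],[1,0.06,-0.43,0,0],[1,0.06,-0.43,0,0],[1,0.06,-0.43,0,0]]'
python3 - <<'E'
from h import *
snap('wrist','w2')
a=cv2.imread('pics/w1.png');b=cv2.imread('pics/w2.png')
cv2.imwrite('pics/w12.png',cv2.resize(np.vstack([a,b]),(450,600)) if 0 else np.hstack([cv2.resize(a,(400,300)),cv2.resize(b,(400,300))]))
E
```

```text
time: 2.65
tool_pos: [0.5432, -0.2213, 0.2391]
ee_rot: [3.14, -0.002, 2.354]
ft_force: [-0.2, 0.9, -0.0]
grip_width: 0.999
grip_force: 0.0
```

View pics/w12.png

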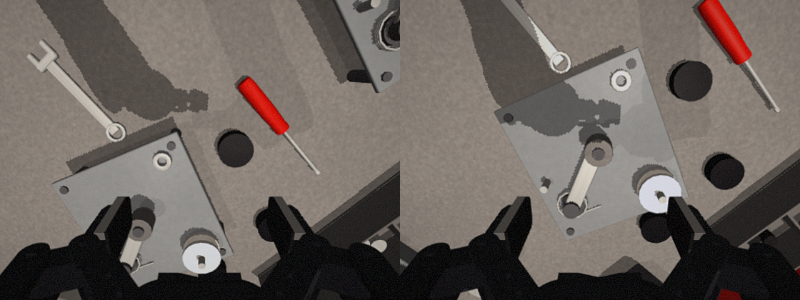

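In the wrist views the roller's bolt head is at about (195,323) in w1 and (277,214) in w2. The pivot is at (241,294) in w2. I'll enlarge both for accuracy.

Run:
```python
from h import *
a=cv2.imread('pics/w1.png')[270:370,140:240];b=cv2.imread('pics/w2.png')[180:330,200:400]
cv2.imwrite('pics/c2.png',np.hstack([cv2.copyMakeBorder(cv2.resize(a,(300,300)),0,150,0,0,0),cv2.resize(b,(500,375)) if 0 else cv2.copyMakeBorder(cv2.resize(b,(500,375)),0,75,0,0,0)]))
```

```text
(no output)
```

View pics/c2.png

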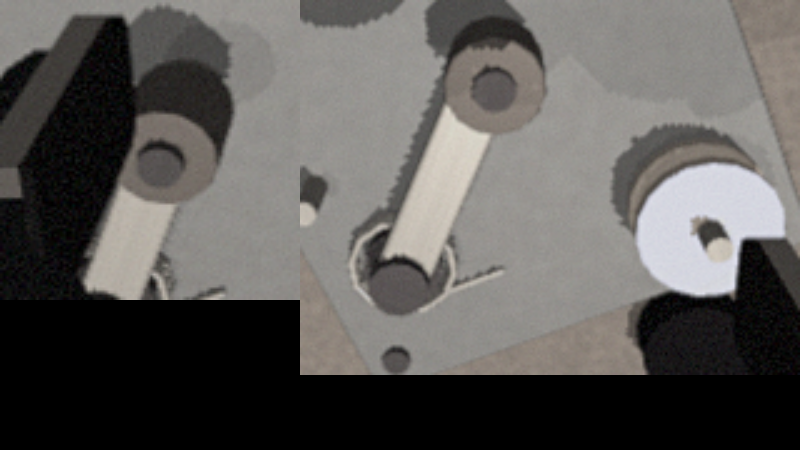

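The bolt-head top is at (193.3,325) in w1 and (277.6,216.4) in w2. In w2 the pivot top is at (240,294.8), the shaft top at (367.6,279.6) and the pin at (202.5,265.5).

Run:
```python
from h import *
(o1,d1),(o2,d2)=ray('w1',193.3,325),ray('w2',277.6,216.4)
s=np.linalg.lstsq(np.c_[d1,-d2],o2-o1,rcond=None)[0];p,q=o1+s[0]*d1,o2+s[1]*d2
print((p+q)/2,np.linalg.norm(p-q),dep('w2',277.6,216.4))
r=atz('w2',277.6,216.4,.124);v=atz('w2',240,294.8,.094);sh=atz('w2',367.6,279.6,.112)
print(r,v,sh,atz('w2',202.5,265.5,.092))
a=np.arctan2(*(r-v)[1::-1]);b=np.arctan2(*(sh-v)[1::-1])-np.arctan2(120,20)
print(np.degrees([a,a-np.radians(135),b]),np.linalg.norm((r-v)[:2]))
for k in np.radians([0,10,20,30,40,50,53]):print(np.degrees(k),(v[:2]+.1*np.array([np.cos(a+k),np.sin(a+k)])).round(4))
s=manip.observe();print(s['tool_pos'],s['ee_rot'])
```

```text
[ 0.54796172 -0.22592283  0.1228196 ] 0.00016052494835317667 [ 0.54731031 -0.22535267  0.12512232]
[ 0.54758793 -0.22563409  0.124     ] [ 0.58621    -0.31648162  0.094     ] [ 0.65036037 -0.21423525  0.112     ] [ 0.53982646 -0.31917618  0.092     ]
[113.0318304  -21.9681696  -22.64223993] 0.09871645253555106
0.0 [ 0.5471 -0.2245]
10.0 [ 0.5317 -0.2326]
20.0 [ 0.518  -0.2434]
29.999999999999996 [ 0.5063 -0.2563]
40.0 [ 0.4971 -0.2711]
50.0 [ 0.4906 -0.2873]
53.0 [ 0.4892 -0.2923]
[ 0.54338131 -0.22108534  0.23911685] [ 3.13976035e+00 -1.54693431e-03  2.35501482e+00]
```

```bash
python3 -m jog '[[1,0.013,-0.017,-0.1,0],[1,0.013,-0.017,-0.2,0],[1,0.013,-0.017,-0.3,0],[1,0.013,-0.017,-0.38,0],[1,0.013,-0.017,-0.44,0],[1,0.013,-0.017,-0.44,0],[1,0.013,-0.017,-0.44,0]]' 40; python3 -m jog '[[0.6,0,0,0,0],[0.5,0,0,0,0],[0.4,0,0,0,0],[0.3,0,0,0,0],[0.2,0,0,0,0],[0.2,0,0,0,0],[0.2,0,0,0,0],[0.2,0,0,0,0]]' 40
```

```text
time: 3.58
tool_pos: [0.5474, -0.2293, 0.1083]
ee_rot: [3.141, 0.002, 2.351]
ft_force: [0.7, -0.8, 0.4]
grip_width: 0.998
grip_force: 0.0
time: 4.58
tool_pos: [0.5474, -0.229, 0.1081]
ee_rot: [3.14, 0.001, 2.351]
ft_force: [1.9, 2.8, 4.4]
grip_width: 0.38
grip_force: 40.0
```

```bash
python3 -m jog '[[0.2,-0.025,-0.012,0,0.1],[0.2,-0.051,-0.027,0,0.2],[0.2,-0.075,-0.044,0,0.3],[0.2,-0.097,-0.063,0,0.4],[0.2,-0.117,-0.084,0,0.5],[0.2,-0.136,-0.106,0,0.6],[0.2,-0.152,-0.13,0,0.7],[0.2,-0.167,-0.155,0,0.8],[0.2,-0.167,-0.155,0,0.8],[0.2,-0.167,-0.155,0,0.8]]' 60
python3 - <<'E'
from h import *
snap('top','t2');a=cv2.imread('pics/t2.png')[150:260,320:430];cv2.imwrite('pics/t2c.png',cv2.resize(a,(440,440)))
E
```

```text
time: 5.82
tool_pos: [0.4993, -0.2735, 0.1082]
ee_rot: [3.137, 0.004, 2.772]
ft_force: [5.6, 4.7, 5.7]
grip_width: 0.372
grip_force: 59.4
```

View pics/t2c.png

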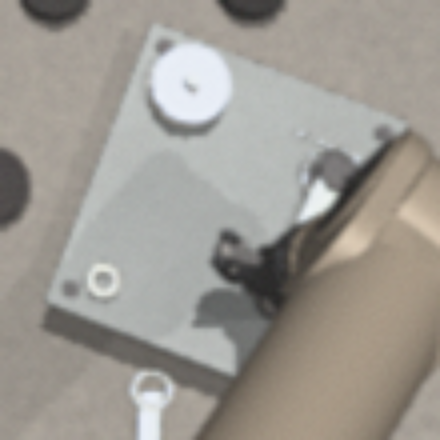

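The arm is turning with the gripper (pivot at (330,170) in the crop, bar leading to the gripper), and the pulley hasn't moved. Next come small steps toward the stop, watching the force.

```bash
python3 -m jog '[[0.2,-0.006,-0.013,0,0.05],[0.2,-0.012,-0.027,0,0.1],[0.2,-0.017,-0.04,0,0.15],[0.2,-0.017,-0.04,0,0.15],[0.2,-0.017,-0.04,0,0.15]]' 60; python3 -m jog '[[0.2,-0.003,-0.008,0,0.03],[0.2,-0.005,-0.014,0,0.05],[0.2,-0.005,-0.014,0,0.05],[0.2,-0.005,-0.014,0,0.05]]'; python3 -m jog '[[0.2,-0.002,-0.007,0,0],[0.2,-0.002,-0.007,0,0],[0.2,-0.002,-0.007,0,0]]'
```

```text
time: 6.5
tool_pos: [0.4944, -0.2846, 0.1082]
ee_rot: [3.136, 0.003, 2.851]
ft_force: [5.2, 6.2, 6.0]
grip_width: 0.372
grip_force: 59.4
time: 7.0
tool_pos: [0.493, -0.2885, 0.1082]
ee_rot: [3.136, 0.003, 2.877]
ft_force: [4.2, 7.0, 6.4]
grip_width: 0.369
grip_force: 59.5
time: 7.38
tool_pos: [0.4925, -0.29, 0.1082]
ee_rot: [3.135, 0.003, 2.878]
ft_force: [4.9, 7.2, 6.6]
grip_width: 0.375
grip_force: 59.6
```

```bash
for i in 1 2; do python3 -m jog '[[0.2,-0.002,-0.007,0,0],[0.2,-0.002,-0.007,0,0],[0.2,-0.002,-0.007,0,0]]' | grep -E 'pos|ft'; done
```

```text
tool_pos: [0.4925, -0.2901, 0.1081]
ft_force: [4.2, 10.6, 7.9]
tool_pos: [0.4924, -0.2903, 0.1081]
ft_force: [6.1, 12.3, 8.8]
```

It has reached the stop: the position has stalled at an arm angle of about 164.4° (expected about 163) and the force is rising. I'll add some preload.

```bash
python3 -m jog '[[0.2,-0.003,-0.014,0,0],[0.2,-0.003,-0.014,0,0],[0.2,-0.003,-0.014,0,0],[0.2,-0.003,-0.014,0,0]]'
python3 - <<'E'
from h import *
snap('top','t3');snap('wrist','w3');a=cv2.imread('pics/t3.png')[150:255,320:425]
cv2.imwrite('pics/t3c.png',np.hstack([cv2.resize(a,(350,350)),cv2.resize(cv2.imread('pics/w3.png'),(450,350))]))
E
```

```text
time: 8.62
tool_pos: [0.4923, -0.2907, 0.108]
ee_rot: [3.124, 0.0, 2.883]
ft_force: [4.4, 17.7, 11.0]
grip_width: 0.372
grip_force: 60.3
```

View pics/t3c.png

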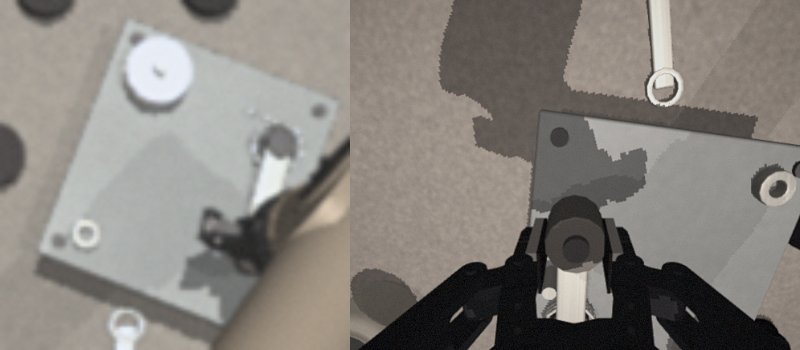

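The wrist view shows the roller pinched at (575,245) with the bar's side touching the pin at (549,294). In the top view the pulley and the bearing are undisturbed. The push is about 18 N against a spring force of about 8 N, so the arm is firmly on the stop.

```bash
python3 -c "
from bench import manip
print(manip.sign_off())"
```

```text
the job is handed in; nothing more can be done
None
```

I swung the right unit's idler arm (the unit with the grooved pulley) to its stop pin and handed the job in at about 9 s, with the gripper still pinching the roller and pushing with about 18 N; nothing else was touched that I could see.

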